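# Clip the lid shut on a food container

### The job

The lid is lying on the full food container, but its four clips are still open. Fold all four clip flaps down over the rim and press each one until it snaps fast, so that the lid is shut tight. Leave the container standing about where it is and leave the other things on the bench alone.

Things in the scene. Friction and masses are not known exactly. Their poses are not given: they have to be found in the camera images.
- container: White plastic food container, full (2.3 to 3.3 kg with lid), loose on the bench; pushes over about 11 N can slide it. 154 mm (x) by 234 mm (y) over its rim, 96 mm high; walls below the rim 130 by 210 mm. The rim turns down as a skirt whose rounded lower edge, 77 mm above the bench, is what the clips catch under. Origin: centre of its underside; z up, y along its long side.
- lid: Slate-blue plastic lid, 151 by 231 mm, 6 mm thick (12 mm over its ribs), lying in place on the container's rim, located by a plug inside it with 1 to 2 mm play. Four hinged clip flaps of the same plastic sit on its four edges and stick out when open. Origin: centre of its underside, 96 mm above the bench; axes as the container's.
- flap_near (a joint): Angle (rad) of the clip flap on the long side facing -x of the lid: 0 = folded fully down and snapped; 1.57 = straight out, level; at most 2.5, leaning up. The stiff hinge stays where left. Folding down, its inner ridge meets the rim's lower edge at about 0.33; pushed inward there with about 5 N near its free edge it snaps to 0 and holds; short of that it springs back to about 0.33.
- flap_near_hinge (a point): Middle of the hinge line of the flap on the long side facing -x of the lid; (-77, 0, 3) mm in the lid's frame, 99 mm above the bench. Its x axis points away from the lid (the lid's -x) when the flap is closed, and turns with the flap.
- flap_near_edge (a point): Middle of the free edge of that flap: a flat plate 120 mm wide along the lid's edge, 34 mm from hinge to free edge, 3.5 mm thick, with a lip 5.5 mm thick along its last 5 mm. Closed, this point lies 65 mm above the bench, 3 mm outside the hinge line; the plate's outer face is then 5 mm (its lip 7 mm) outside the hinge line.
- flap_far (a joint): Angle (rad) of the clip flap on the long side facing +x of the lid: 0 = folded fully down and snapped; 1.57 = straight out, level; at most 2.5, leaning up. The stiff hinge stays where left. Folding down, its inner ridge meets the rim's lower edge at about 0.33; pushed inward there with about 5 N near its free edge it snaps to 0 and holds; short of that it springs back to about 0.33.
- flap_far_hinge (a point): Middle of the hinge line of the flap on the long side facing +x of the lid; (77, 0, 3) mm in the lid's frame, 99 mm above the bench. Its x axis points away from the lid (the lid's +x) when the flap is closed, and turns with the flap.
- flap_far_edge (a point): Middle of the free edge of that flap: a flat plate 120 mm wide along the lid's edge, 34 mm from hinge to free edge, 3.5 mm thick, with a lip 5.5 mm thick along its last 5 mm. Closed, this point lies 65 mm above the bench, 3 mm outside the hinge line; the plate's outer face is then 5 mm (its lip 7 mm) outside the hinge line.
- flap_left (a joint): Angle (rad) of the clip flap on the short end facing +y of the lid: 0 = folded fully down and snapped; 1.57 = straight out, level; at most 2.5, leaning up. The stiff hinge stays where left. Folding down, its inner ridge meets the rim's lower edge at about 0.33; pushed inward there with about 5 N near its free edge it snaps to 0 and holds; short of that it springs back to about 0.33.
- flap_left_hinge (a point): Middle of the hinge line of the flap on the short end facing +y of the lid; (0, 117, 3) mm in the lid's frame, 99 mm above the bench. Its x axis points away from the lid (the lid's +y) when the flap is closed, and turns with the flap.
- flap_left_edge (a point): Middle of the free edge of that flap: a flat plate 80 mm wide along the lid's edge, 34 mm from hinge to free edge, 3.5 mm thick, with a lip 5.5 mm thick along its last 5 mm. Closed, this point lies 65 mm above the bench, 3 mm outside the hinge line; the plate's outer face is then 5 mm (its lip 7 mm) outside the hinge line.
- flap_right (a joint): Angle (rad) of the clip flap on the short end facing -y of the lid: 0 = folded fully down and snapped; 1.57 = straight out, level; at most 2.5, leaning up. The stiff hinge stays where left. Folding down, its inner ridge meets the rim's lower edge at about 0.33; pushed inward there with about 5 N near its free edge it snaps to 0 and holds; short of that it springs back to about 0.33.
- flap_right_hinge (a point): Middle of the hinge line of the flap on the short end facing -y of the lid; (0, -117, 3) mm in the lid's frame, 99 mm above the bench. Its x axis points away from the lid (the lid's -y) when the flap is closed, and turns with the flap.
- flap_right_edge (a point): Middle of the free edge of that flap: a flat plate 80 mm wide along the lid's edge, 34 mm from hinge to free edge, 3.5 mm thick, with a lip 5.5 mm thick along its last 5 mm. Closed, this point lies 65 mm above the bench, 3 mm outside the hinge line; the plate's outer face is then 5 mm (its lip 7 mm) outside the hinge line.
- steel_pan: Empty open steel pan, 194 by 180 mm over its rim, 100 mm high, loose, standing beside the container. Origin: centre of its underside. To be left alone.
- squeeze_bottle: White squeeze bottle, 60 mm across, 170 mm high, standing, loose. Origin: centre of its underside. To be left alone.
- serving_spoon: Steel serving spoon, 260 mm long, lying on the bench. Origin: on the bench under its middle. To be left alone.

How it is judged:
By the outcome, as a careful person would: the job done as asked, in the order asked, and still so for the second after the job is handed in, with the robot touching nothing.
It also fails if it takes over 61 s, if anything falls off the work surface, if the arm or the gripper's body presses on something with over 40 N, if the wrist force passes 120 N, or if a joint passes its speed limit or range.

### The arm

A 6-joint arm with a two-finger parallel gripper is mounted at the origin on the work surface. World frame = base frame: x ahead of the robot, y to its left, z up, the work surface at z = 0. Lengths are in m, angles in rad, forces in N, time in s.
With the tool pointing down it reaches from about 0.375 to 0.9 m from the base axis. Payload 3.1 kg.
Tool frame: the origin (TCP) lies on the centre line of the jaws, within the pads' length; the fingertips stand 8 mm ahead of it and the grasp point (between the pads) lies 11 mm behind it; z points along the fingers, y is the line along which they close (so a half turn about z gives the same grasp; the last joint's range is limited). The gripper opens to 87 mm and grips with 3 to 60 N. Pads are 19 mm wide; open, the fingers measure 117 mm over their backs; the gripper's body (75 mm by 190 mm) begins 51 mm behind the grasp point.
Start: joints at [-1.3, 0.527, 1.433, -0, 1.181, -0.178], TCP at [0.271, -0.563, 0.231] pointing down, gripper open.
Joint ranges: [-3.08, 3.08], [-0.75, 2.2], [0.22, 2.44], [-1.43, 4.57], [0, 2.65], [-2.85, 2.85]. Speed limits (rad/s): [2.79, 2.79, 3.14, 3.14, 3.14, 3.14].

### API

Orientations are given as a unit quaternion [x, y, z, w].
In Python, from rig import robot gives the robot as it stands. The module is installed in compiled form; this text tells all that it offers.
- The arm moves only by the tool send_rows, never from a script. Its argument "increments" is one flat list of numbers, 7 for each row, row after row: the turn, a rotation vector about the world's x, y, z in rad, then the shift along the world's x, y, z in cm, then the opening, from 0 (shut) to 1 (fully open). A call has 1 to 20 rows; each row shifts and turns the commanded pose from where the row before left it; what a row does not reach is not made up. A row lasts 1/12 s, in which the tool goes at most 41.7 mm and 7.16 degrees, less where a joint would pass 70% of its speed; a pose out of reach is approached as far as the arm can. A call is refused whole if a number of a shift passes 4.17 or a number of a turn 0.125, either way. A call with a gripper value outside its range is refused whole. The fingers move at their own pace and stop on an object; "newtons" is the grip in N (left out, the last holds). Time passes only in rows, so rows that do not move let the fingers close. It gives the time, the measured TCP pose, the force, the opening and the grip force at its end, in the units of the state.
- robot.get_obs(): the state, without advancing time (a new reading comes with each control period).
- robot.camera(name): name is "scene" or "top"; returns a dict with "image" (480x640x3 uint8, red, green, blue), "range_z" (480x640 float32, m along the optical axis (not along the pixel's ray), 0 where there is no reading), "fx", "fy", "cx", "cy" (pixels), "dist_coeffs" ([k1, k2, p1, p2, k3] as OpenCV has them; the pictures are not rectified), "R" (3x3) and "t" (3): a world point X has camera coordinates R X + t. Camera axes: x right, y down, z forward; pixel columns grow to the right and rows downward; lengths in m; the calibration is good to about 2 mm. A picture is of the moment at which its call begins.
- robot.hand_in(): hands the job in; it is judged then, once.
The state is a dict: "time": time; "q": joint angles; "joint_velocities": joint speeds; "joint_torque": joint torques, N m; "position": TCP position; "tool_rot": TCP orientation; "ft_force": force on the tool from outside, world axes, zero at the start; "moment": the same for the moment, N m; "grip_width": finger opening in m; "grip_force": force on a finger pad.
Only numpy, scipy, OpenCV 4.12 (cv2) and the standard library are available. Lean on these libraries where they do the work, as an engineer would, in place of code of your own. Each camera call takes 0.05 s, during which the arm holds its last target. There are 200 camera calls.

## Working session

There is one attempt and no reset: what is moved stays moved. The work goes in short steps, Python scripts to look and compute and a tool call to move; the robot and the scene stay as the last step left them, time stands still between calls to the robot, and variables do not carry over. Pictures are saved under pics/ and viewed, at most 10 in all, crops included, and the job is handed in when it is done.

Besides the shell and the picture viewer there is one more tool, called after "Request:" as a command line: name --argument value ..., lists and objects as JSON in quotes. send_rows: Moves the arm, as the interface text tells. Its arguments: {"type":"object","properties":{"increments":{"type":"array"},"newtons":{"type":"number"}},"required":["increments"]}

```bash
mkdir -p pics; python3 - <<'E'
from rig import robot
import cv2,numpy as np
o=robot.get_obs();print(o)
for n in("scene","top"):
    c=robot.camera(n);cv2.imwrite(f"pics/{n}0.png",c["image"][:,:,::-1]);np.savez(f"{n}0.npz",**c)
    print(n,c["fx"],c["cx"],c["cy"],c["dist_coeffs"],c["R"],c["t"])
E
```

```text
{'time': 0.0, 'q': array([-1.30051133e+00,  5.28478291e-01,  1.43390516e+00, -1.37412296e-05,
        1.18138528e+00, -1.78517750e-01]), 'joint_velocities': array([ 1.23009859e-04, -1.09374222e-03,  1.15665763e-03,  5.26057292e-04,
       -4.77102418e-04,  8.80685317e-05]), 'joint_torque': array([ 7.97986104e-04, -4.40042818e+01, -1.76588792e+01,  6.33742777e-02,
        5.83713397e-02, -1.57520244e-04]), 'position': array([ 0.27099823, -0.56239681,  0.22956326]), 'tool_rot': array([ 9.74926331e-01,  2.22525202e-01, -5.62522201e-05, -1.08659944e-03]), 'ft_force': array([ 0.24366829,  0.29223551, -0.17100803]), 'moment': array([-0.03645784, -0.01926409, -0.03057942]), 'grip_force': 0.0, 'grip_width': 0.08672306484801354}
scene 534.236211557323 315.4204159984543 231.434335649566 [-0.14406421  0.          0.          0.          0.        ] [[ 0.3971291   0.91761026  0.01673005]
 [ 0.56447307 -0.22984157 -0.79280704]
 [-0.72364261  0.32429041 -0.60924305]] [-0.27999912 -0.21216843  1.59003468]
top 554.1411703586617 317.2154034559256 238.48594535214332 [0.03843959 0.         0.         0.         0.        ] [[-0.02552354 -0.9996258   0.00983866]
 [-0.99861067  0.02504129 -0.04636444]
 [ 0.04610072 -0.01100838 -0.99887614]] [0.06242169 0.54760486 1.54807797]
```

```bash
sleep 1
```

```text
(no output)
```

View pics/scene0.png

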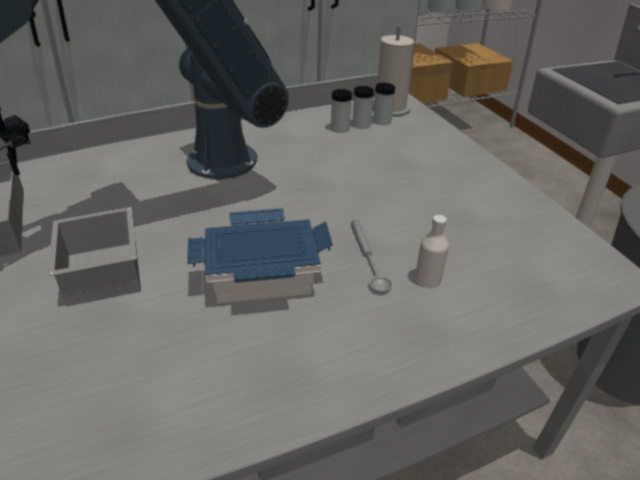

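View pics/top0.png

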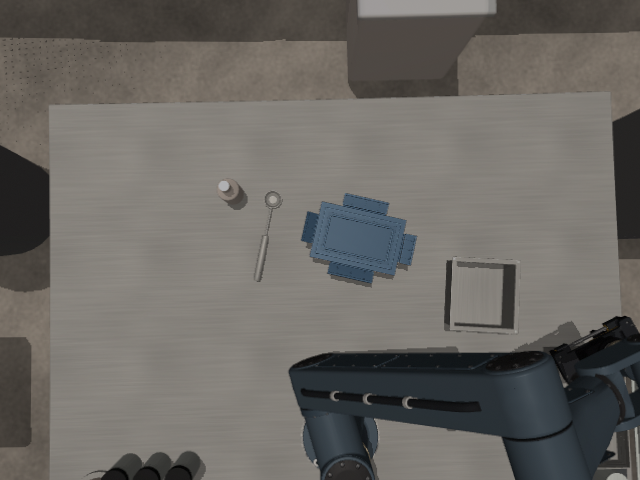

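Scene: the blue lid has four open flaps. In the top view its centre is near (360,239), with flaps at (366,204), (350,272), (311,227) and (407,250). The pan is at (485,295), the spoon at (267,240) and the bottle at (228,190).

```bash
cat > h.py <<'E'
import numpy as np,cv2
from rig import robot
def cloud(c):
    im=c["image"];K=np.array([[c["fx"],0,c["cx"]],[0,c["fy"],c["cy"]],[0,0,1.]])
    v,u=np.mgrid[:480,:640];p=cv2.undistortPoints(np.stack([u,v],-1).reshape(-1,1,2).astype(float),K,np.array(c["dist_coeffs"])).reshape(480,640,2)
    z=c["range_z"][...,None];X=np.concatenate([p*z,z],-1)
    W=(X-c["t"])@c["R"]
    h=cv2.cvtColor(im,cv2.COLOR_RGB2HSV)
    m=(h[...,0]>98)&(h[...,0]<125)&(h[...,1]>90)&(z[...,0]>0)&(W[...,2]>.05)&(W[...,2]<.16)&(abs(W[...,0]-.56)<.2)&(abs(W[...,1]+.06)<.25)
    return W,m
def inl(W,P):  # world->lid frame
    x,y,a=P;d=W-np.array([x,y,0]);c,s=np.cos(a),np.sin(a)
    return np.stack([c*d[...,0]+s*d[...,1],-s*d[...,0]+c*d[...,1],d[...,2]],-1)
def flaps(W,m,P):
    L=inl(W[m],P)
    for n,ax,sg,h,w in(("near",0,-1,.077,.06),("far",0,1,.077,.06),("left",1,1,.117,.04),("right",1,-1,.117,.04)):
        r=L[:,ax]*sg-h;t=L[:,1-ax];s=L[(r>.004)&(abs(t)<w-.008)&(r<.045)]
        r=s[:,ax]*sg-h
        if len(s)<5: print(n,len(s),"few");continue
        f=np.polyfit(r,s[:,2],1);print(n,len(s),"r",r.min().round(4),r.max().round(4),"z@.01,.03",np.polyval(f,[.01,.03]).round(4),"angle",(np.pi/2+np.arctan(f[0])).round(2))
E
python3 - <<'E'
from h import *
for n in("top","scene"):
    c=dict(np.load(n+"0.npz"));W,m=cloud(c)
    print(n,m.sum(),W[m].mean(0),np.percentile(W[m][:,2],[2,25,50,75,98]))
    k=(m*255).astype(np.uint8)
    b=cv2.morphologyEx(k,cv2.MORPH_OPEN,np.ones((31,31),np.uint8)) if n=="top" else k
    if n=="top":
        b=(b>0)&m
        p=W[b][:,:2].astype(np.float32);R=cv2.minAreaRect(p*1000);print(R)
        p2=W[m][:,:2].astype(np.float32);print(cv2.minAreaRect(p2*1000))
        cv2.imwrite("pics/m.png",b*255)
E
```

```text
top 1424 [ 0.52326945 -0.04260471  0.10792631] [0.09855688 0.10419545 0.10759827 0.11115697 0.12015166]
((0.0, 0.0), (0.0, 0.0), 0.0)
((543.0030517578125, -59.00257873535156), (292.3984375, 214.78717041015625), 75.95375061035156)
scene 6667 [ 0.55052719 -0.06152476  0.10524941] [0.10003191 0.10341109 0.10501875 0.10659358 0.11321106][ WARN:0@0.762] global loadsave.cpp:1063 imwrite_ Unsupported depth image for selected encoder is fallbacked to CV_8U.
```

```bash
sed -i 's/\[...,1\]>90/[...,1]>60/;s/<125/<130/' h.py; python3 - <<'E'
from h import *
from scipy.optimize import minimize
for n in("top","scene"):
    c=dict(np.load(n+"0.npz"));W,m=cloud(c);print(n,m.sum())
    print("table z",np.median(W[...,2][(abs(W[...,0]-.5)<.03)&(W[...,1]>-.35)&(W[...,1]<-.30)]))
    # yaw: the direction in which the flaps+lid outline is tightest; centre: mid of the lid body edges measured beside the flaps
    q=W[m]; R=cv2.minAreaRect((q[:,:2]*1000).astype(np.float32));print(R)
    for deg in(-17,-16,-15,-14,-13,-12):
        a=np.radians(deg);L=inl(q,(.55,-.06,a))
        s=(abs(L[:,1])>.068)&(abs(L[:,1])<.11);sx=L[s][:,0]
        s2=(abs(L[:,0])>.047)&(abs(L[:,0])<.07);sy=L[s2][:,1]
        print(deg,np.percentile(sx,[1,99]).round(4),np.percentile(sy,[1,99]).round(4),sx.max()-sx.min(),sy.max()-sy.min())
E
```

```text
top 6729
table z 0.002183181410166551
((543.2342529296875, -60.14158630371094), (296.3569641113281, 217.51885986328125), 75.92816925048828)
-17 [-0.0834  0.0697] [-0.1117  0.1266] 0.1603424455960571 0.26082796737627123
-16 [-0.0815  0.0677] [-0.1114  0.1173] 0.15603872537030355 0.26067439278977644
-15 [-0.0801  0.0661] [-0.1115  0.1138] 0.1527363236910298 0.2572729762464116
-14 [-0.0801  0.0661] [-0.1114  0.1128] 0.14963107554333493 0.2294201618651187
-13 [-0.0802  0.0667] [-0.1125  0.1128] 0.15253072383218352 0.2616052481026026
-12 [-0.0818  0.0679] [-0.1241  0.1131] 0.1561660616276139 0.26529538830056965
scene 7038
table z 0.021353532522338684
((543.8495483398438, -61.238555908203125), (294.7297668457031, 222.1376190185547), 75.88223266601562)
-17 [-0.0808  0.0714] [-0.1113  0.1175] 0.16193310355028143 0.25547708867375035
-16 [-0.0793  0.0699] [-0.1109  0.1143] 0.1584662209659355 0.253513877227429
-15 [-0.0785  0.0685] [-0.1114  0.1118] 0.15495106803558661 0.253305939110504
-14 [-0.0783  0.0678] [-0.1112  0.1116] 0.1521000642320862 0.2613965020912184
-13 [-0.0787  0.0687] [-0.1117  0.1115] 0.15443192483365706 0.25817187382294277
-12 [-0.0796  0.0703] [-0.1149  0.1112] 0.15779115728402704 0.26248514669269063
```

```bash
python3 - <<'E'
from h import *
P=(.5443,-.058,np.radians(-14.1))
for n in("top","scene"):
    c=dict(np.load(n+"0.npz"));W,m=cloud(c);flaps(W,m,P)
c,s=np.cos(P[2]),np.sin(P[2])
def w(x,y):return np.round([P[0]+c*x-s*y,P[1]+s*x+c*y],4)
for k,(x,y) in dict(right=(0,-1),left=(0,1),near=(-1,0),far=(1,0)).items():
    h=.117 if y else .077
    for r in(.036,.032,.012):print(k,r,w(x*(h+r),y*(h+r)))
print("in-dir x",c,s)
E
```

```text
near 424 r 0.004 0.0323 z@.01,.03 [0.107  0.1134] angle 1.88
far 408 r 0.0041 0.0313 z@.01,.03 [0.1063 0.1104] angle 1.78
left 229 r 0.0041 0.0288 z@.01,.03 [0.1097 0.1205] angle 2.06
right 266 r 0.0041 0.0335 z@.01,.03 [0.1042 0.1043] angle 1.58
near 507 r 0.0041 0.0337 z@.01,.03 [0.1065 0.1129] angle 1.88
far 516 r 0.0041 0.0344 z@.01,.03 [0.1054 0.1084] angle 1.72
left 230 r 0.004 0.0271 z@.01,.03 [0.1097 0.1207] angle 2.07
right 278 r 0.004 0.0331 z@.01,.03 [0.1037 0.1041] angle 1.59
right 0.036 [ 0.507  -0.2064]
right 0.032 [ 0.508  -0.2025]
right 0.012 [ 0.5129 -0.1831]
left 0.036 [0.5816 0.0904]
left 0.032 [0.5806 0.0865]
left 0.012 [0.5757 0.0671]
near 0.036 [ 0.4347 -0.0305]
near 0.032 [ 0.4386 -0.0314]
near 0.012 [ 0.458  -0.0363]
far 0.036 [ 0.6539 -0.0855]
far 0.032 [ 0.65   -0.0846]
far 0.012 [ 0.6306 -0.0797]
in-dir x 0.9698720152847468 -0.2436150117860225
```

Request:
send_rows --increments '[0, 0, 0.08, 2.16, 3.29, -0.4, 0, 0, 0, 0.08, 2.16, 3.29, -0.4, 0, 0, 0, 0.08, 2.16, 3.29, -0.4, 0, 0, 0, 0.08, 2.16, 3.29, -0.4, 0, 0, 0, 0.08, 2.16, 3.29, -0.4, 0, 0, 0, 0.08, 2.16, 3.29, -0.4, 0, 0, 0, 0.08, 2.16, 3.29, -0.4, 0, 0, 0, 0.08, 2.16, 3.29, -0.4, 0, 0, 0, 0.08, 2.16, 3.29, -0.4, 0, 0, 0, 0.08, 2.16, 3.29, -0.4, 0, 0, 0, 0.076, 2.16, 3.29, -0.4, 0, 0, 0, 0, 0, 0, 0, 0, 0, 0, 0, 0, 0, 0, 0]' --newtons 20

```text
time: 1.18
position: [0.5092, -0.1989, 0.1859]
tool_rot: [0.787, 0.617, -0.0, -0.001]
ft_force: [0.2, -0.0, -0.2]
grip_width: 0.0083
grip_force: 0.0
```

Request:
send_rows --increments '[0, 0, 0, -0.07, -0.2, -2.3, 0, 0, 0, 0, 0, 0, -2.3, 0, 0, 0, 0, 0, 0, -2.3, 0, 0, 0, 0, 0, 0, -0.85, 0, 0, 0, 0, 0, 0, -0.85, 0, 0, 0, 0, 0, 0, -0.85, 0, 0, 0, 0, 0, 0, -0.85, 0, 0, 0, 0, 0, 0, -0.85, 0, 0, 0, 0, 0, 0, -0.85, 0, 0, 0, 0, 0, 0, 0, 0]'

```text
time: 2.02
position: [0.5075, -0.2029, 0.0652]
tool_rot: [0.788, 0.615, -0.0, -0.001]
ft_force: [-0.2, -0.0, -1.2]
grip_width: 0.0004
grip_force: 0.4
```

Request:
send_rows --increments '[0, 0, 0, 0.05, 0.2, 0, 0, 0, 0, 0, 0.05, 0.2, 0, 0, 0, 0, 0, 0.05, 0.2, 0, 0, 0, 0, 0, 0.05, 0.2, 0, 0, 0, 0, 0, 0.05, 0.2, 0, 0, 0, 0, 0, 0.025, 0.1, 0, 0, 0, 0, 0, 0.025, 0.1, 0, 0]'

```text
time: 2.6
position: [0.5112, -0.1903, 0.0668]
tool_rot: [0.789, 0.615, 0.0, -0.0]
ft_force: [0.3, 0.0, 0.7]
grip_width: 0.0005
grip_force: 0.0
```

Request:
send_rows --increments '[0, 0, 0, 0.025, 0.1, 0, 0, 0, 0, 0, 0.025, 0.1, 0, 0]'

```text
time: 2.77
position: [0.5116, -0.189, 0.0668]
tool_rot: [0.788, 0.615, -0.0, 0.0]
ft_force: [-1.9, -3.7, 0.1]
grip_width: 0.0004
grip_force: 2.0
```

```bash
python3 - <<'E'
from h import *
c=robot.camera("scene");print(robot.get_obs()["ft_force"])
cv2.imwrite("pics/s1.png",cv2.resize(c["image"][160:360,100:380,::-1],None,fx=2.8,fy=2.8))
E
```

```text
[-0.64324558 -1.07395111  1.63642739]
```

View pics/s1.png

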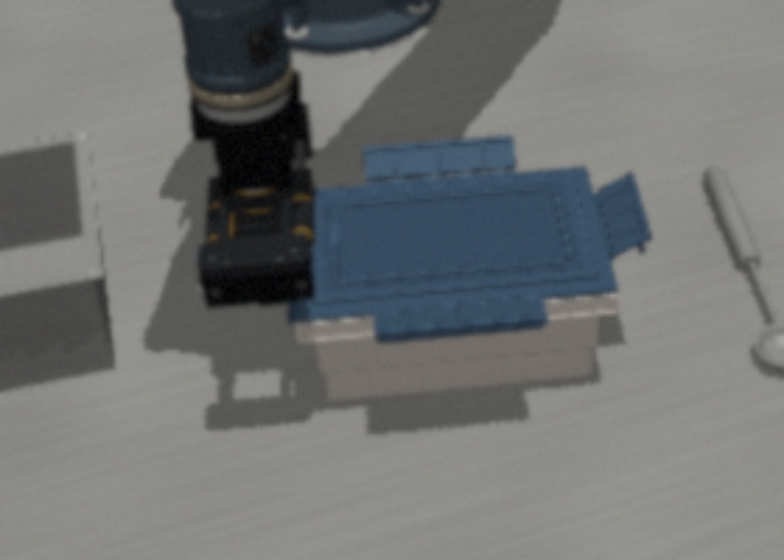

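The gripper stands at the right end (about (255,235) in this crop), hiding the right flap. The other three flaps are still open. A force of about 4 N has now built up, so I'll keep pushing inward.

Request:
send_rows --increments '[0, 0, 0, 0.025, 0.1, 0, 0, 0, 0, 0, 0.025, 0.1, 0, 0]'

```text
time: 2.98
position: [0.5118, -0.1887, 0.0668]
tool_rot: [0.788, 0.616, -0.001, 0.001]
ft_force: [-4.5, -8.2, 0.4]
grip_width: 0.0002
grip_force: 5.0
```

Request:
send_rows --increments '[0, 0, 0, 0.025, 0.1, 0, 0, 0, 0, 0, 0.025, 0.1, 0, 0]'

```text
time: 3.15
position: [0.5121, -0.1884, 0.0668]
tool_rot: [0.788, 0.616, -0.002, 0.002]
ft_force: [-6.4, -12.0, 0.3]
grip_width: 0.0002
grip_force: 7.0
```

Request:
send_rows --increments '[0, 0, 0, 0.025, 0.1, 0, 0, 0, 0, 0, 0.025, 0.1, 0, 0]'

```text
time: 3.32
position: [0.5133, -0.1871, 0.0669]
tool_rot: [0.788, 0.616, -0.002, 0.003]
ft_force: [-5.4, -12.9, -1.5]
grip_width: 0.0004
grip_force: 7.0
```

Request:
send_rows --increments '[0, 0, 0, -0.25, -1.0, 0, 0, 0, 0, 0, -0.25, -1.0, 0, 0, 0, 0, 0, -0.25, -1.0, 0.5, 0, 0, 0, 0, 0, 0, 3.5, 0, 0, 0, 0, 0, 0, 3.5, 0, 0, 0, 0, 0, -2.5, 3, 0, 0, 0, 0, 0, -3.5, 1, 0]'

```text
time: 3.9
position: [0.507, -0.2725, 0.1864]
tool_rot: [0.788, 0.616, 0.001, 0.002]
ft_force: [-0.1, -0.6, -0.2]
grip_width: 0.0002
grip_force: 0.0
```

```bash
cat >> h.py <<'E'
def pose(W,m,deg=-14.1):
    a=np.radians(deg);L=inl(W[m],(.55,-.06,a))
    sx=L[(abs(L[:,1])>.068)&(abs(L[:,1])<.11)][:,0];sy=L[(abs(L[:,0])>.047)&(abs(L[:,0])<.07)][:,1]
    X=np.percentile(sx,[1,99]).mean();Y=np.percentile(sy,[1,99]).mean();c,s=np.cos(a),np.sin(a)
    p=W[m][:,:2].astype(np.float32)*1000
    return (.55+c*X-s*Y,-.06+s*X+c*Y),sx.max()-sx.min(),cv2.minAreaRect(p)[2]
E
python3 - <<'E'
from h import *
for n in("top","scene"):
    c=robot.camera(n);W,m=cloud(c);print(n,pose(W,m));flaps(W,m,(.5443,-.058,np.radians(-14.1)))
    if n=="scene":cv2.imwrite("pics/s2.png",cv2.resize(c["image"][160:360,100:380,::-1],None,fx=2.8,fy=2.8))
E
```

```text
top ((np.float64(0.5443387060903087), np.float64(-0.05580889388292854)), np.float64(0.1508218418216553), 76.33118438720703)
near 417 r 0.004 0.0323 z@.01,.03 [0.1072 0.1134] angle 1.87
far 415 r 0.0041 0.0316 z@.01,.03 [0.1067 0.1099] angle 1.73
left 248 r 0.0041 0.0308 z@.01,.03 [0.109  0.1196] angle 2.06
right 0 few
scene ((np.float64(0.5456096805462919), np.float64(-0.056996720126654375)), np.float64(0.1532742096584137), 76.2806167602539)
near 494 r 0.004 0.0338 z@.01,.03 [0.1066 0.1131] angle 1.89
far 511 r 0.0041 0.0348 z@.01,.03 [0.1053 0.1086] angle 1.73
left 248 r 0.004 0.0291 z@.01,.03 [0.1086 0.1189] angle 2.05
right 0 few
```

View pics/s2.png

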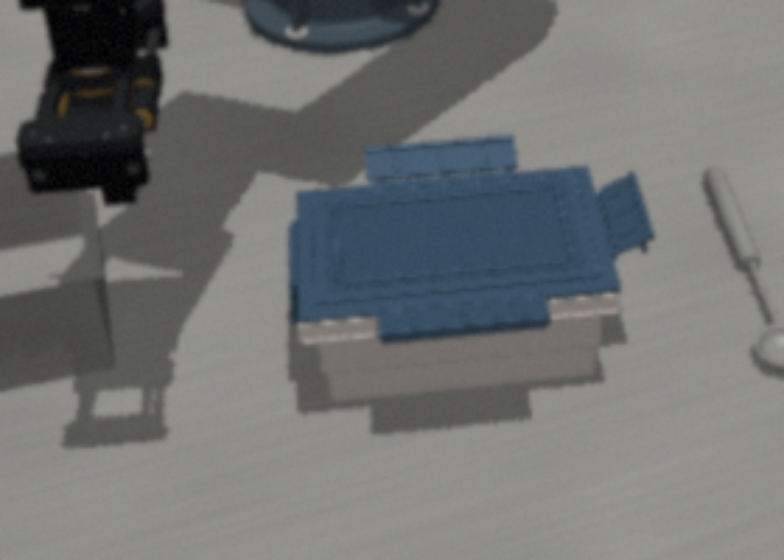

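The right flap is shut: nothing shows beyond the left edge of the lid at crop x≈292. The container moved only about 2 mm. Next is the left flap.

Request:
send_rows --increments '[0, 0, 0, 0.73, 3.6, 0, 0, 0, 0, 0, 0.73, 3.6, 0, 0, 0, 0, 0, 0.73, 3.6, 0, 0, 0, 0, 0, 0.73, 3.6, 0, 0, 0, 0, 0, 0.73, 3.6, 0, 0, 0, 0, 0, 0.73, 3.6, 0, 0, 0, 0, 0, 0.73, 3.6, 0, 0, 0, 0, 0, 0.73, 3.6, 0, 0, 0, 0, 0, 0.73, 3.6, 0, 0, 0, 0, 0, 0.73, 3.6, 0, 0, 0, 0, 0, 0, 0, -1.5, 0, 0, 0, 0, 0, 0, -1, 0, 0, 0, 0, 0, 0, 0, 0]'

```text
time: 5.08
position: [0.5761, 0.0871, 0.154]
tool_rot: [0.788, 0.615, -0.002, -0.002]
ft_force: [0.3, 0.4, 0.6]
grip_width: 0.0005
grip_force: 0.0
```

Request:
send_rows --increments '[0, 0, 0, 0.3, 0, -0.9, 0, 0, 0, 0, 0, 0, -0.9, 0, 0, 0, 0, 0, 0, -0.9, 0, 0, 0, 0, 0, 0, -0.9, 0, 0, 0, 0, 0, 0, -0.9, 0, 0, 0, 0, 0, 0, -0.9, 0, 0, 0, 0, 0, 0, -0.9, 0, 0, 0, 0, 0, 0, -0.9, 0, 0, 0, 0, 0, 0, -0.9, 0, 0, 0, 0, 0, 0, -0.6, 0, 0, 0, 0, 0, 0, 0, 0]'

```text
time: 6.0
position: [0.5805, 0.087, 0.0678]
tool_rot: [0.789, 0.615, -0.001, -0.001]
ft_force: [-0.5, 0.2, -0.4]
grip_width: 0.0004
grip_force: 0.1
```

Request:
send_rows --increments '[0, 0, 0, -0.05, -0.2, 0, 0, 0, 0, 0, -0.05, -0.2, 0, 0, 0, 0, 0, -0.05, -0.2, 0, 0, 0, 0, 0, -0.05, -0.2, 0, 0, 0, 0, 0, -0.03, -0.1, 0, 0, 0, 0, 0, -0.03, -0.1, 0, 0, 0, 0, 0, -0.02, -0.1, 0, 0]'

```text
time: 6.58
position: [0.5789, 0.075, 0.07]
tool_rot: [0.788, 0.615, -0.0, 0.001]
ft_force: [-0.7, 1.0, -0.4]
grip_width: 0.0005
grip_force: 0.0
```

Request:
send_rows --increments '[0, 0, 0, -0.03, -0.1, 0, 0, 0, 0, 0, -0.02, -0.1, 0, 0]'

```text
time: 6.75
position: [0.5788, 0.0741, 0.07]
tool_rot: [0.789, 0.615, 0.001, -0.0]
ft_force: [0.9, 4.9, -0.4]
grip_width: 0.0005
grip_force: 2.7
```

Request:
send_rows --increments '[0, 0, 0, -0.03, -0.1, 0, 0, 0, 0, 0, 0, 0, 0, 0]'

```text
time: 6.92
position: [0.5788, 0.074, 0.07]
tool_rot: [0.789, 0.614, 0.002, -0.0]
ft_force: [0.8, 5.3, 1.2]
grip_width: 0.0008
grip_force: 3.0
```

Request:
send_rows --increments '[0, 0, 0, -0.02, -0.1, 0, 0, 0, 0, 0, -0.02, -0.1, 0, 0, 0, 0, 0, 0, 0, 0, 0]'

```text
time: 7.17
position: [0.5787, 0.0737, 0.07]
tool_rot: [0.789, 0.614, 0.003, -0.001]
ft_force: [1.6, 12.3, 0.7]
grip_width: 0.0004
grip_force: 5.7
```

Request:
send_rows --increments '[0, 0, 0, 0.25, 1.2, 0, 0, 0, 0, 0, 0.25, 1.0, 0, 0, 0, 0, 0, 0.25, 1.0, 0.5, 0, 0, 0, 0, 0, 0, 3.5, 0, 0, 0, 0, 0, 0, 3.5, 0, 0, 0, 0, 0, 2.5, 3, 0, 0, 0, 0, 0, 3.5, 1, 0]'

```text
time: 7.75
position: [0.5884, 0.1618, 0.1899]
tool_rot: [0.79, 0.614, 0.003, 0.003]
ft_force: [1.5, 0.8, -0.9]
grip_width: 0.0005
grip_force: 0.0
```

```bash
python3 - <<'E'
from h import *
for n in("top","scene"):
    c=robot.camera(n);W,m=cloud(c);print(n,m.sum(),pose(W,m,-13.8));flaps(W,m,(.545,-.0575,np.radians(-13.8)))
E
```

```text
top 6111 ((np.float64(0.5442976906704322), np.float64(-0.05623343497071735)), np.float64(0.14955527684803627), 76.33948516845703)
near 426 r 0.004 0.0325 z@.01,.03 [0.1069 0.1132] angle 1.88
far 401 r 0.0041 0.0311 z@.01,.03 [0.1063 0.1107] angle 1.79
left 25 r 0.0041 0.0074 z@.01,.03 [ 0.0338 -0.2084] angle 0.08
right 0 few
scene 6440 ((np.float64(0.5459810305543872), np.float64(-0.056456978901046284)), np.float64(0.152601906824547), 77.06168365478516)
near 511 r 0.004 0.0344 z@.01,.03 [0.1062 0.113 ] angle 1.9
far 514 r 0.004 0.0336 z@.01,.03 [0.1053 0.1086] angle 1.73
left 1 few
right 0 few
```

Request:
send_rows --increments '[0, 0, -0.121, 0.464, -1.875, 0, 0, 0, 0, -0.121, 0.464, -1.875, 0, 0, 0, 0, -0.121, 0.464, -1.875, 0, 0, 0, 0, -0.121, 0.464, -1.875, 0, 0, 0, 0, -0.121, 0.464, -1.875, 0, 0, 0, 0, -0.121, 0.464, -1.875, 0, 0, 0, 0, -0.121, 0.464, -1.875, 0, 0, 0, 0, -0.121, 0.464, -1.875, 0, 0, 0, 0, -0.121, 0.464, -1.875, 0, 0, 0, 0, -0.121, 0.464, -1.875, 0, 0, 0, 0, -0.121, 0.464, -1.875, 0, 0, 0, 0, -0.121, 0.464, -1.875, 0, 0, 0, 0, -0.121, 0.464, -1.875, 0, 0, 0, 0, 0, 0, 0, -2, 0, 0, 0, 0, 0, 0, -2, 0, 0, 0, 0, 0, 0, 0, 0]'

```text
time: 9.18
position: [0.6421, -0.0808, 0.1402]
tool_rot: [0.992, -0.124, -0.005, -0.0]
ft_force: [-0.2, 0.5, -0.5]
grip_width: 0.0002
grip_force: 0.0
```

Request:
send_rows --increments '[0, 0, 0, 0.7, -0.1, 0, 0, 0, 0, 0, 0, 0, -0.8, 0, 0, 0, 0, 0, 0, -0.8, 0, 0, 0, 0, 0, 0, -0.8, 0, 0, 0, 0, 0, 0, -0.8, 0, 0, 0, 0, 0, 0, -0.8, 0, 0, 0, 0, 0, 0, -0.8, 0, 0, 0, 0, 0, 0, -0.8, 0, 0, 0, 0, 0, 0, -0.8, 0, 0, 0, 0, 0, 0, -0.8, 0, 0, 0, 0, 0, 0, 0, 0]'

```text
time: 10.1
position: [0.6513, -0.0816, 0.0703]
tool_rot: [0.992, -0.124, -0.002, -0.0]
ft_force: [-0.2, 0.0, -1.3]
grip_width: 0.0007
grip_force: 0.2
```

Request:
send_rows --increments '[0, 0, 0, -0.2, 0.05, 0, 0, 0, 0, 0, -0.2, 0.05, 0, 0, 0, 0, 0, -0.2, 0.05, 0, 0, 0, 0, 0, -0.2, 0.05, 0, 0, 0, 0, 0, -0.1, 0.02, 0, 0, 0, 0, 0, -0.1, 0.03, 0, 0, 0, 0, 0, -0.1, 0.02, 0, 0, 0, 0, 0, -0.1, 0.03, 0, 0, 0, 0, 0, -0.1, 0.02, 0, 0]'

```text
time: 10.85
position: [0.6386, -0.0785, 0.0726]
tool_rot: [0.992, -0.124, -0.001, -0.0]
ft_force: [-0.7, -0.2, -0.3]
grip_width: 0.0007
grip_force: 0.0
```

Request:
send_rows --increments '[0, 0, 0, -0.1, 0.02, 0, 0, 0, 0, 0, -0.1, 0.03, 0, 0]'

```text
time: 11.02
position: [0.6365, -0.078, 0.0725]
tool_rot: [0.992, -0.124, -0.001, -0.0]
ft_force: [2.1, -0.5, -1.2]
grip_width: 0.001
grip_force: 1.0
```

Request:
send_rows --increments '[0, 0, 0, -0.1, 0.02, 0, 0, 0, 0, 0, 0, 0, 0, 0]'

```text
time: 11.18
position: [0.6365, -0.078, 0.0726]
tool_rot: [0.992, -0.124, 0.0, -0.0]
ft_force: [2.5, -1.0, -1.7]
grip_width: 0.0002
grip_force: 1.1
```

Request:
send_rows --increments '[0, 0, 0, -0.1, 0.02, 0, 0, 0, 0, 0, -0.1, 0.03, 0, 0, 0, 0, 0, -0.1, 0.02, 0, 0, 0, 0, 0, 0, 0, 0, 0]'

```text
time: 11.52
position: [0.6362, -0.0779, 0.0728]
tool_rot: [0.992, -0.124, 0.003, 0.0]
ft_force: [7.4, -1.2, -5.8]
grip_width: 0.0003
grip_force: 3.5
```

Request:
send_rows --increments '[0, 0, 0, 1.2, -0.3, 0, 0, 0, 0, 0, 1.2, -0.3, 0, 0, 0, 0, 0, 1, -0.2, 0.5, 0, 0, 0, 0, 0, 0, 3.5, 0, 0, 0, 0, 0, 0, 3.5, 0, 0, 0, 0, 1.5, 0, 3.5, 0, 0, 0, 0, 3.0, 0, 1, 0]'

```text
time: 12.1
position: [0.7115, -0.0854, 0.1988]
tool_rot: [0.992, -0.124, 0.001, 0.0]
ft_force: [2.7, -1.2, 1.1]
grip_width: 0.0002
grip_force: 0.0
```

```bash
python3 - <<'E'
from h import *
for n in("top","scene"):
    c=robot.camera(n);W,m=cloud(c);print(n,m.sum(),pose(W,m,-13.7));flaps(W,m,(.5448,-.0565,np.radians(-13.7)))
E
```

```text
top 1653 ((np.float64(0.544432465896748), np.float64(-0.05598595011772905)), np.float64(0.14977188257197616), 76.19571685791016)
near 0 few
far 0 few
left 15 r 0.0041 0.0066 z@.01,.03 [ 0.0119 -0.2818] angle 0.07
right 0 few
scene 3812 ((np.float64(0.5481974911364419), np.float64(-0.05766426569901598)), np.float64(0.15456177103169277), 75.12278747558594)
near 21 r 0.0095 0.025 z@.01,.03 [0.1109 0.1072] angle 1.39
far 324 r 0.004 0.009 z@.01,.03 [0.0759 0.0508] angle 0.67
left 0 few
right 3 few
```

Request:
send_rows --increments '[0, 0, 0, -3.4, 0.68, 0, 0, 0, 0, 0, -3.4, 0.68, 0, 0, 0, 0, 0, -3.4, 0.68, 0, 0, 0, 0, 0, -3.4, 0.68, 0, 0, 0, 0, 0, -3.4, 0.68, 0, 0, 0, 0, 0, -3.4, 0.68, 0, 0, 0, 0, 0, -3.4, 0.68, 0, 0, 0, 0, 0, -3.4, 0.68, 0, 0, 0, 0, 0, 0, 0, -2.5, 0, 0, 0, 0, 0, 0, -2.5, 0, 0, 0, 0, 0, 0, 0, 0]'

```text
time: 13.12
position: [0.435, -0.0293, 0.1395]
tool_rot: [0.992, -0.124, -0.006, -0.001]
ft_force: [-0.8, -0.2, -0.3]
grip_width: 0.0006
grip_force: 0.0
```

Request:
send_rows --increments '[0, 0, 0, 0.3, -0.1, 0, 0, 0, 0, 0, 0, 0, -0.8, 0, 0, 0, 0, 0, 0, -0.8, 0, 0, 0, 0, 0, 0, -0.8, 0, 0, 0, 0, 0, 0, -0.8, 0, 0, 0, 0, 0, 0, -0.8, 0, 0, 0, 0, 0, 0, -0.8, 0, 0, 0, 0, 0, 0, -0.8, 0, 0, 0, 0, 0, 0, -0.8, 0, 0, 0, 0, 0, 0, -0.8, 0, 0, 0, 0, 0, 0, -0.3, 0, 0, 0, 0, 0, 0, 0, 0]'

```text
time: 14.12
position: [0.4425, -0.0316, 0.0665]
tool_rot: [0.992, -0.124, -0.001, -0.0]
ft_force: [0.4, -0.3, -0.4]
grip_width: 0.0004
grip_force: 0.0
```

Request:
send_rows --increments '[0, 0, 0, 0.2, -0.05, 0, 0, 0, 0, 0, 0.2, -0.05, 0, 0, 0, 0, 0, 0.2, -0.05, 0, 0, 0, 0, 0, 0.1, -0.02, 0, 0, 0, 0, 0, 0.1, -0.03, 0, 0, 0, 0, 0, 0.1, -0.02, 0, 0, 0, 0, 0, 0.1, -0.03, 0, 0]'

```text
time: 14.7
position: [0.4518, -0.0339, 0.0676]
tool_rot: [0.992, -0.124, -0.002, -0.0]
ft_force: [-5.3, 0.8, 4.3]
grip_width: 0.0003
grip_force: 2.7
```

Request:
send_rows --increments '[0, 0, 0, 0.1, -0.02, 0, 0, 0, 0, 0, 0.1, -0.03, 0, 0]'

```text
time: 14.87
position: [0.4519, -0.0339, 0.0675]
tool_rot: [0.992, -0.124, -0.004, -0.001]
ft_force: [-8.7, 0.5, 6.5]
grip_width: 0.0003
grip_force: 4.1
```

Request:
send_rows --increments '[0, 0, 0, 0.1, -0.02, 0, 0, 0, 0, 0, 0, 0, 0, 0]'

```text
time: 15.03
position: [0.452, -0.0339, 0.0674]
tool_rot: [0.992, -0.123, -0.005, -0.001]
ft_force: [-8.5, 0.8, 6.7]
grip_width: 0.0003
grip_force: 4.1
```

Request:
send_rows --increments '[0, 0, 0, -1.2, 0.3, 0, 0, 0, 0, 0, -1, 0.3, 0, 0, 0, 0, 0, -0.5, 0.2, 0.5, 0, 0, 0, 0, 0, 0, 3.5, 0, 0, 0, 0, 0, 0, 3.5, 0, 0, 0, 0, 0, 0, 3.5, 0, 0, 0, 0, 0, 3.5, 1, 0, 0, 0, 0, 0, 4, 0, 0, 0, 0, 0, 0, 4, 0, 0, 0, 0, 0, 0, 4, 0, 0, 0, 0, 0, 0, 4, 0, 0, 0, 0, 0, 0, 4, 0, 0, 0, 0, 0, 0, 4, 0, 0, 0, 0, 0, 0, 0, 0, 0]'

```text
time: 16.2
position: [0.4308, 0.2547, 0.1888]
tool_rot: [0.993, -0.121, 0.003, -0.003]
ft_force: [0.3, -0.3, -0.6]
grip_width: 0.0004
grip_force: 0.0
```

```bash
python3 - <<'E'
from h import *
pic=[]
for n in("top","scene"):
    c=robot.camera(n);W,m=cloud(c);print(n,m.sum(),pose(W,m,-13.7));flaps(W,m,(.5448,-.0565,np.radians(-13.7)))
    v,u=(150,260) if n=="top" else (180,160)
    pic.append(cv2.resize(c["image"][v:v+150,u:u+200,::-1],None,fx=2,fy=2,interpolation=cv2.INTER_CUBIC))
    L=inl(W,(.5448,-.0565,np.radians(-13.7)));
    if n=="scene":
        s=m&(abs(L[...,1])<.055)&(L[...,0]>.07)&(L[...,2]<.1);print("far face r by z",[(z,np.round(np.median(L[...,0][s&(abs(L[...,2]-z)<.004)])-.077,4)) for z in(.07,.078,.086,.094)])
cv2.imwrite("pics/f.png",np.hstack(pic));print(robot.get_obs()["position"])
E
```

```text
top 5213 ((np.float64(0.5443258202009177), np.float64(-0.05589043112342686)), np.float64(0.1496192431408355), 76.29019165039062)
near 49 r 0.004 0.0071 z@.01,.03 [ 0.0315 -0.2007] angle 0.09
far 2 few
left 16 r 0.0041 0.0064 z@.01,.03 [ 0.0217 -0.2323] angle 0.08
right 0 few
scene 6010 ((np.float64(0.5454870995926927), np.float64(-0.056658386973632194)), np.float64(0.152928741607971), 74.95462036132812)
near 1 few
far 314 r 0.004 0.0095 z@.01,.03 [0.0757 0.0486] angle 0.64
left 0 few
right 6 r 0.0041 0.0055 z@.01,.03 [-0.0295 -0.462 ] angle 0.05
far face r by z [(0.07, np.float64(0.0042)), (0.078, np.float64(0.0039)), (0.086, np.float64(0.0042)), (0.094, np.float64(0.0031))]
[0.42990254 0.24966863 0.18810831]
```

View pics/f.png

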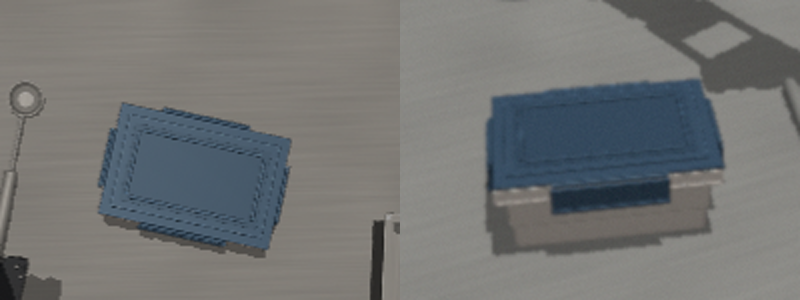

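The final picture shows all four flaps flat against the sides: top view x 100–290, and the far flap at (610,195) standing vertical. The measured faces are 4–7 mm outside the hinge lines, which matches snapped flaps; an unsnapped one would stand out about 18 mm.

```bash
python3 -c "
from rig import robot
print(robot.hand_in())"
```

```text
the job is handed in; nothing more can be done
None
```

All four clip flaps are folded down and snapped shut; the container moved only about 2 mm, the arm touched nothing else, and I handed the job in at about 16 s.

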